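# Mirror the tool row for a left-handed fitter

## Robot

A 6-joint arm with a two-finger parallel gripper is mounted at the origin on a cart in front of the work surface, level with it; the furniture and walls round the work are solid. World frame = base frame: x ahead of the robot, y to its left, z up, the work surface at z = 0. Lengths are in m, angles in rad, forces in N, time in s.
With the tool pointing down it reaches from about 0.25 to 0.775 m from the base axis. Payload 4 kg.
Tool frame: the origin (TCP) lies midway between the tips of the shut fingers; the grasp point (between the pads) lies 19 mm behind it; z points along the fingers, y is the line along which they close (so a half turn about z gives the same grasp; the last joint's range is limited). The gripper opens to 94 mm and grips with 3 to 60 N. Pads are 16 mm wide; open, the fingers measure 119 mm over their backs; the gripper's body (75 mm by 177 mm) begins 78 mm behind the grasp point.
Start: joints at [-1.383, 0.087, 1.371, -0, 1.684, -0.103], TCP at [0.158, -0.527, 0.206] pointing down, gripper open.
Joint ranges: [-3.1, 3.1], [-0.76, 2.03], [0.27, 2.55], [-1.08, 4.22], [0.17, 2.65], [-2.57, 2.57]. Speed limits (rad/s): [2.79, 2.79, 3.14, 3.14, 3.14, 3.14].

## Interface

Orientations are given as [roll, pitch, yaw] about the fixed x, y, z axes, in that order (R = Rz(yaw) Ry(pitch) Rx(roll)).
In Python, from bench import robot gives the robot as it stands.
- The arm moves only by the tool servo_tool, never from a script. Its argument "moves" is a list of rows, each a list of 5 numbers: the shift along the tool's x, y, z in units of 25 mm (1.0 is 25 mm), then the turn about the tool's z in units of 6 degrees (1.0 is 6 degrees), then the closure, from 0 (fully open) to 1 (shut). In form: [[dx, dy, dz, yaw, gripper], ...]. A call has 1 to 10 rows; each row is the pose to reach, as a shift and turn from the pose commanded when the call began, along the tool's axes at that moment; what a row does not reach only later rows make up. A row lasts 1/12 s, in which the tool goes at most 41.7 mm and 7.16 degrees, less where a joint would pass 70% of its speed; a pose out of reach is approached as far as the arm can. A call with a gripper value outside its range is refused whole. The fingers move at their own pace and stop on an object; the grip force is fixed at half the most. Time passes only in rows, so rows that repeat a pose let the fingers close. It gives the time, the measured TCP pose, the force, the opening and the grip force at its end, in the units of the state.
- robot.get_obs(): the state, without advancing time (a new reading comes with each control period).
- robot.snapshot(name): name is "side" or "top" or "wrist"; returns a dict with "image" (420x560x3 uint8, blue, green, red), "fx", "fy", "cx", "cy" (pixels), "eye" and "orientation" of the camera in the world; the wrist camera has in their place "T_tool_cam" (4x4, takes a point from camera to tool coordinates, whose origin is the TCP and whose axes are the flange's). Camera axes: x right, y down, z forward; pixel columns grow to the right and rows downward; lengths in m; the calibration is good to about 2 mm. The wrist camera is an equidistant fisheye: a pixel r from the principal point sees the ray r / f radians off the axis. A picture is of the moment at which its call begins: read the wrist's pose just before it. There is no depth.
- robot.close_job(): hands the job in; it is judged then, once.
The state is a dict: "time": time; "joint_positions": joint angles; "qvel": joint speeds; "joint_torque": joint torques, N m; "tool_pos": TCP position; "ee_rot": TCP orientation; "wrist_force": force on the tool from outside, world axes, zero at the start; "wrist_torque": the same for the moment, N m; "width": finger opening in m; "finger_force": force on a finger pad.
Only numpy, scipy, OpenCV 4.12 (cv2) and the standard library are available. Lean on these libraries where they do the work, as an engineer would, in place of code of your own. Each camera call takes 0.05 s, during which the arm holds its last target. There are 200 camera calls.

## Task

A left-handed fitter is taking over, so move the four tools from the tool rest they lie on to the empty rest beside it, in reverse order: the tool now at the left end of its row goes to the right end of the other row (as seen from the robot), the second from the left becomes the second from the right, and so on. Lay each tool flat and straight in its own slot, down the middle between the pegs and centred over the slot's length.

Things in the scene. Friction and masses are not known exactly. Their poses are not given: they have to be found in the camera images.
- screwdriver: Screwdriver, blue handle, 183 mm long. Handle 26 x 26 mm, from 2 mm before the origin to 92 mm past it along +y; the rest is a 6 mm steel shaft, 13 mm up. Balances about 40 mm from the origin along +y: grip the handle 30 to 40 mm out. Origin: mid length and width, on its underside; y runs lengthwise toward the handle end, at the start roughly toward the robot; z up.
- cutter: Dark grey snap-off cutter, retracted, slider fixed; 163 mm long, 22 mm wide, 14 mm high (18 mm at the thumb slider near the middle). Balances within 10 mm of the origin; grip across the 22 mm. Origin: mid length and width, on its underside; y runs lengthwise toward the rear end, at the start roughly toward the robot; z up.
- spanner: Flat steel double open-ended spanner, 201 mm long, 8 mm thick; shank 16 mm wide, heads up to 34 mm. Balances near the origin; grip across the shank. Origin: mid length and width, on its underside; y runs lengthwise toward the smaller head, at the start roughly toward the robot; z up.
- marker: White round marker pen with a green cap, 135 mm long, 16 mm thick. Balances near its middle; grip across the 16 mm. Origin: mid length and width, on its underside; y runs lengthwise toward the green capped end, at the start roughly toward the robot; z up.
- screwdriver_block: Fixed slot of the first rest where the screwdriver lies at the start: grey block 140 (x, along the slot) x 60 x 10 mm, tan cork strip down the middle, four steel pegs (7 mm thick, 15 mm high) 60 mm from the middle along x, 25 mm to each side. Origin: centre of its underside; its top is 10 mm higher, 16 mm above the bench. y: along the row, to the robot's left.
- cutter_block: Fixed slot of the first rest where the cutter lies at the start: grey block 140 (x, along the slot) x 60 x 10 mm, tan cork strip down the middle, four steel pegs (7 mm thick, 15 mm high) 60 mm from the middle along x, 25 mm to each side. Origin: centre of its underside; its top is 10 mm higher, 16 mm above the bench. y: along the row, to the robot's left.
- spanner_block: Fixed slot of the first rest where the spanner lies at the start: grey block 140 (x, along the slot) x 60 x 10 mm, tan cork strip down the middle, four steel pegs (7 mm thick, 15 mm high) 60 mm from the middle along x, 25 mm to each side. Origin: centre of its underside; its top is 10 mm higher, 16 mm above the bench. y: along the row, to the robot's left.
- marker_block: Fixed slot of the first rest where the marker lies at the start: grey block 140 (x, along the slot) x 60 x 10 mm, tan cork strip down the middle, four steel pegs (7 mm thick, 15 mm high) 60 mm from the middle along x, 25 mm to each side. Origin: centre of its underside; its top is 10 mm higher, 16 mm above the bench. y: along the row, to the robot's left.
- source_strip: Fixed aluminium strip, 100 x 280 x 6 mm, that carries the first rest's four blocks in a row, at y = +99, +33, -33, -99 mm in its frame; which tool's block is where is shuffled. Origin: centre of its underside, on the bench; x along the slots, away from the robot; y along the row to the robot's left; yaw within 0.25.
- target_rest: Second tool rest, empty, fixed, left or right of the first and built alike: strip with four grey pegged blocks, slot centres at x = 0, y = +99, +33, -33, -99 mm in its frame; tools lie on the blocks' tops, 16 mm above bench and origin. Origin: centre of its underside; x along the slots, away from the robot; y along the row to the robot's left; yaw within 0.25.

How it is judged:
By the outcome, as a careful person would: the job done as asked, in the order asked, and still so for the second after the job is handed in, with the robot touching nothing.
It also fails if it takes over 106 s, if anything falls off the work surface, if the arm or the gripper's body presses on something with over 40 N, if the wrist force passes 120 N, or if a joint passes its speed limit or range.

## Working session

There is one attempt and no reset: what is moved stays moved. The work goes in short steps, Python scripts to look and compute and a tool call to move; the robot and the scene stay as the last step left them, time stands still between calls to the robot, and variables do not carry over. Pictures are saved under pics/ and viewed, at most 14 in all, crops included, and the job is handed in when it is done.

Besides the shell and the picture viewer there is one more tool, called after ">>>" by a JSON object that holds its "api" and its "payload", one argument or row to a line. servo_tool: Moves the arm, as the interface text tells. Its arguments: {"type":"object","properties":{"moves":{"type":"array"}},"required":["moves"]}

```bash
mkdir -p pics; ls
python3 - <<'E'
from bench import robot
import cv2
o=robot.get_obs();print(o['time'],o['tool_pos'],o['ee_rot'],o['width'])
for n in("top","side"):
    s=robot.snapshot(n);cv2.imwrite(f"pics/{n}0.png",s["image"]);print(n,{k:v for k,v in s.items() if k!="image"})
E
```

```text
pics
0.0 [ 0.15757982 -0.52635757  0.20430209] [-3.13937173e+00 -2.00181997e-04  2.90812045e-01] 0.09375851861436202
top {'fx': 487.0729707648307, 'fy': 487.0729707648307, 'cx': 281.58273092337373, 'cy': 209.06511908674867, 'eye': array([ 0.30477393, -0.01613662,  1.38010395]), 'orientation': array([-2.96142493,  0.02315783, -1.56663964])}
side {'fx': 409.901004567468, 'fy': 409.901004567468, 'cx': 278.1771050783966, 'cy': 214.52423762740315, 'eye': array([0.17600429, 0.74016066, 0.79683312]), 'orientation': array([-2.31084294,  0.00492398, -2.6915696 ])}
```

View pics/top0.png

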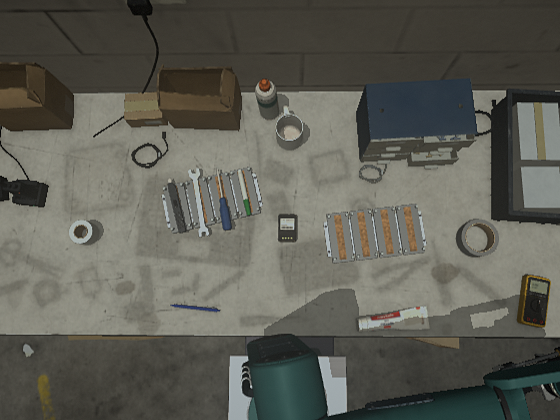

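View pics/side0.png

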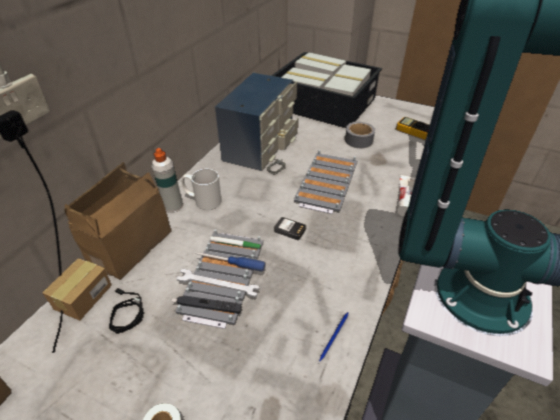

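The top view shows the source rest on the left, centred near (212,203). From the left it holds the cutter, spanner, screwdriver and marker. The target rest is on the right, near (375,233). I'll enlarge both views.

Run:
```python
import cv2
def crop(n,x0,y0,x1,y1,k,out):
    c=cv2.resize(cv2.imread(f"pics/{n}.png")[y0:y1,x0:x1],None,fx=k,fy=k,interpolation=cv2.INTER_CUBIC)
    for x in range(x0//10*10+10,x1,10): cv2.line(c,((x-x0)*k,0),((x-x0)*k,6 if x%50 else 14),(0,0,255),1)
    for y in range(y0//10*10+10,y1,10): cv2.line(c,(0,(y-y0)*k),(6 if y%50 else 14,(y-y0)*k),(0,0,255),1)
    cv2.imwrite(f"pics/{out}.png",c)
crop("top0",155,160,268,245,7,"cs");crop("top0",318,198,432,270,7,"ct")
crop("side0",165,225,275,335,5,"ss");crop("side0",285,145,365,220,7,"st")
```

```text
(no output)
```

View pics/cs.png

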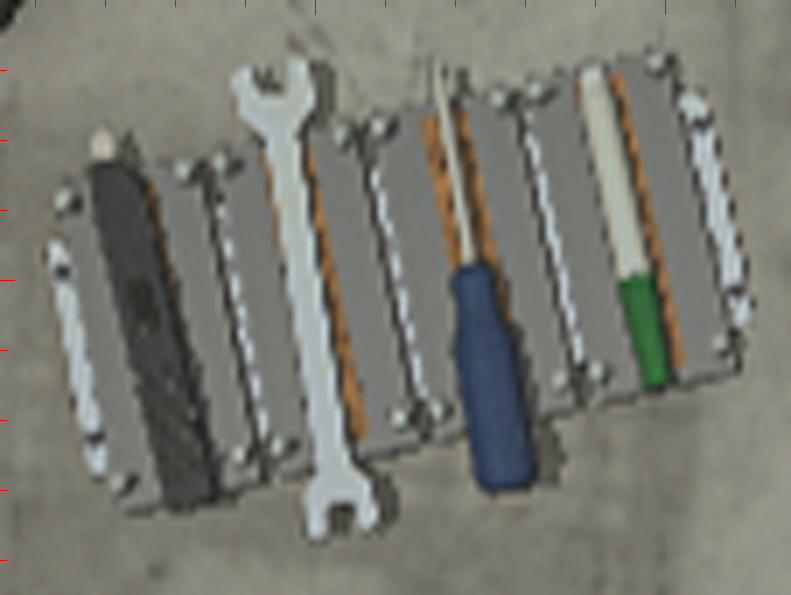

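View pics/ct.png

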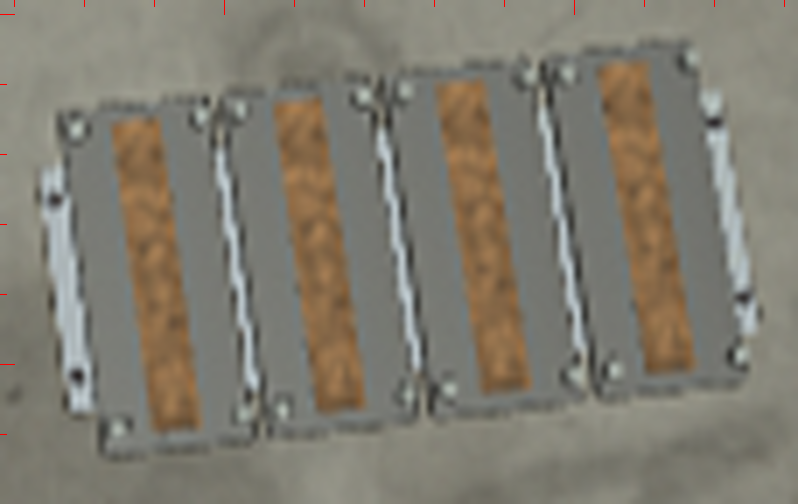

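View pics/ss.png

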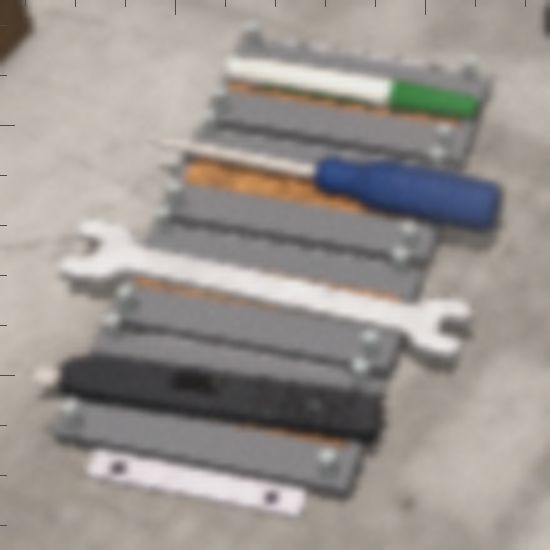

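View pics/st.png

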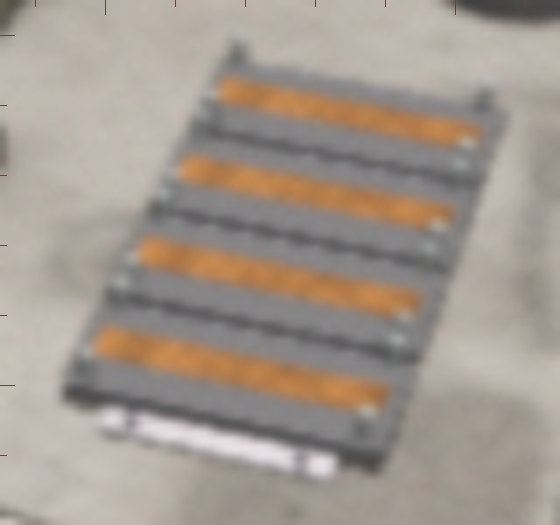

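The crops resolve the pegs, the cork strips and the tool ends. I'll triangulate from my pixel readings.

```bash
cat > h.py <<'E'
import numpy as np
from scipy.spatial.transform import Rotation as R
C={'top':(487.073,281.583,209.065,[0.30477393,-0.01613662,1.38010395],[-2.96142493,0.02315783,-1.56663964]),
'side':(409.901,278.177,214.524,[0.17600429,0.74016066,0.79683312],[-2.31084294,0.00492398,-2.6915696])}
def ray(n,u,v):
    f,cx,cy,e,o=C[n]; d=R.from_euler('xyz',o).apply([(u-cx)/f,(v-cy)/f,1]); return np.array(e),d/np.linalg.norm(d)
def tri(r1,r2):
    A=sum(np.eye(3)-np.outer(d,d) for _,d in(r1,r2)); b=sum((np.eye(3)-np.outer(d,d))@e for e,d in(r1,r2))
    p=np.linalg.solve(A,b); return p,sum(np.linalg.norm(np.cross(d,p-e)) for e,d in(r1,r2))
def onz(r,z): e,d=r; return e+d*(z-e[2])/d[2]
def cr(p,x0,y0,k): return (p[0]+.5)/k-.5+x0,(p[1]+.5)/k-.5+y0
def local(p,o,yaw): c,s=np.cos(yaw),np.sin(yaw); d=np.asarray(p)[:2]-o[:2]; return np.array([c*d[0]+s*d[1],-s*d[0]+c*d[1]])
E
python3 - <<'E'
from h import *
np.set_printoptions(precision=4,suppress=True)
T=lambda p:ray('top',*cr(p,318,198,7)); S=lambda p:ray('side',*cr(p,285,145,7))
top=[[(111,122),(158,117),(200,425),(153,431)],[(273,102),(322,98),(365,406),(317,411)],[(436,84),(486,81),(529,388),(480,392)],[(598,66),(648,62),(694,369),(645,374)]]
side=[(240,370),(278,279),(317,192),(349,112)]
print('target corks')
M=[]
for t,s in zip(top,side):
    c=np.mean(t,0); p,e=tri(T(c),S(s)); z=onz(T(c),.0165); M.append(z)
    print(p,e*1e3,z)
M=np.array(M)
pegs=[(75,128),(201,116),(246,412),(118,429),(238,109),(365,96),(408,396),(282,410),(404,91),(525,76),(575,374),(448,389),(567,73),(690,59),(739,355),(615,370)]
P=np.array([onz(T(p),.031) for p in pegs])
loc=np.array([(sx*.06,y+sy*.025) for y in(.099,.033,-.033,-.099) for sx,sy in((1,1),(1,-1),(-1,-1),(-1,1))])
def fit(P,L):
    a=P[:,:2]-P[:,:2].mean(0);l=L-L.mean(0);yaw=np.arctan2((l[:,0]*a[:,1]-l[:,1]*a[:,0]).sum(),(l*a).sum())
    c,s=np.cos(yaw),np.sin(yaw);Rm=np.array([[c,-s],[s,c]]);o=P[:,:2].mean(0)-Rm@L.mean(0);r=P[:,:2]-(o+L@Rm.T);return o,yaw,np.abs(r).max(),np.sqrt((r**2).mean())
print('target pegs',fit(P,loc));print('corks',fit(M,np.array([(0,.099),(0,.033),(0,-.033),(0,-.099)])))
T=lambda p:ray('top',*cr(p,155,160,7)); S=lambda p:ray('side',*cr(p,165,225,5))
pg={(1,1,.099):(68,198),(1,-1,.099):(187,170),(-1,1,.099):(123,483),(-1,-1,.099):(240,455),(1,1,.033):(223,160),(1,-1,.033):(343,134),(-1,1,.033):(281,446),(-1,-1,.033):(401,418),(1,1,-.033):(380,126),(1,-1,-.033):(500,98),(-1,1,-.033):(437,410),(-1,-1,-.033):(560,380),(1,1,-.099):(538,91),(1,-1,-.099):(658,62),(-1,1,-.099):(597,371),(-1,-1,-.099):(720,343)}
P=np.array([onz(T(v),.031) for v in pg.values()]);L=np.array([(k[0]*.06,k[2]+k[1]*.025) for k in pg])
o,yaw,m,r=fit(P,L);print('source',o,yaw,m,r)
pts={'cut far':((100,132),(40,375)),'cut near':((192,503),(378,415)),'span far':((272,70),(77,249)),'span near':((345,527),(458,331)),'sd tip':((440,65),(165,143)),'sd hs':((472,268),(318,173)),'sd end':((507,487),(499,206)),'mk far':((592,72),(230,70)),'mk cap':((637,277),(392,92)),'mk near':((657,383),(478,103))}
for k,(a,b) in pts.items():
    p,e=tri(T(a),S(b)); print(k,p,'err',round(e*1e3,1),'local',local(p,o,yaw), 'z24',local(onz(T(a),.026),o,yaw))
E
```

```text
target corks
[ 0.4748 -0.1473  0.0161] 1.1061323885757295 [ 0.4742 -0.1474  0.0165]
[ 0.4829 -0.2131  0.0154] 1.1714790257016983 [ 0.4822 -0.2131  0.0165]
[ 0.4897 -0.2785  0.0169] 0.38807023143718505 [ 0.4895 -0.2787  0.0165]
[ 0.4976 -0.3439  0.0171] 1.294720568017153 [ 0.4971 -0.3442  0.0165]
target pegs (array([ 0.4854, -0.2454]), np.float64(0.11881495942543063), np.float64(0.0016290729875436671), np.float64(0.000550322976907))
corks (array([ 0.4857, -0.2458]), np.float64(0.11522867769910607), np.float64(0.00022167803354022908), np.float64(0.00010272001729109699))
source [0.5818 0.2182] 0.2302907010407381 0.0016904566877970484 0.0006064890060347084
cut far [0.6415 0.3417 0.022 ] err 0.9 local [0.0863 0.1066] z24 [0.0855 0.1059]
cut near [0.4879 0.2965 0.0272] err 1.4 local [-0.0736  0.0977] z24 [-0.0741  0.0978]
span far [0.6694 0.2724 0.0205] err 2.0 local [0.0977 0.0328] z24 [0.095  0.0317]
span near [0.4795 0.2358 0.0204] err 2.4 local [-0.0955  0.0405] z24 [-0.0976  0.0395]
sd tip [0.6679 0.201  0.0269] err 1.8 local [ 0.0799 -0.0365] z24 [ 0.0811 -0.0362]
sd hs [0.5843 0.1861 0.029 ] err 2.5 local [-0.0048 -0.0319] z24 [-0.0054 -0.0318]
sd end [0.4933 0.1688 0.0321] err 0.3 local [-0.0975 -0.0279] z24 [-0.0966 -0.0273]
mk far [0.6675 0.1394 0.0224] err 1.3 local [ 0.0655 -0.0963] z24 [ 0.0638 -0.0966]
mk cap [0.5808 0.1191 0.0255] err 1.5 local [-0.0236 -0.0963] z24 [-0.0244 -0.0965]
mk near [0.536  0.1097 0.0289] err 0.2 local [-0.0694 -0.0952] z24 [-0.069  -0.0951]
```

```bash
cat >> h.py <<'E'
SO,SY=np.array([.5818,.2182]),.2303; TO,TY=np.array([.4855,-.2455]),.1175
def w(o,yaw,l): c,s=np.cos(yaw),np.sin(yaw); return o+np.array([c*l[0]-s*l[1],s*l[0]+c*l[1]])
src={'mk':((-.0023,-.0958),.221),'sd':((-.008,-.032),.181),'sp':((-.001,.036),.190),'cu':((.006,.102),.282)}
tgt={'mk':.099,'sd':.033,'sp':-.033,'cu':-.099}
grip={'mk':0,'sd':-.035,'sp':0,'cu':0}  # along tool, away positive
def pick(n): l,y=src[n]; return w(SO,SY,l)+grip[n]*np.array([np.cos(y),np.sin(y)]),y
def place(n,off=0): return w(TO,TY,(grip[n]+off,tgt[n])),TY
def plan(xy,yaw,z):
    from bench import robot
    o=robot.get_obs(); Rm=R.from_euler('xyz',o['ee_rot']); d=Rm.inv().apply(np.array([*xy,z])-o['tool_pos'])/.025
    t=-((yaw-o['ee_rot'][2]+np.pi/2)%np.pi-np.pi/2)
    print('t',round(o['time'],2),'pos',np.round(o['tool_pos'],4),'rpy',np.round(o['ee_rot'],4),'w',round(o['width'],4),'ff',round(float(np.max(o['finger_force'])),1),'wf',np.round(o['wrist_force'],1)); print('move',np.round(d,2),'turn',round(np.degrees(t)/6,2))
E
python3 -c "
from h import *
for n in src: print(n,pick(n),place(n))
plan(*pick('mk'),.12)"
```

```text
mk (array([0.60142895, 0.1244043 ]), 0.221) (array([ 0.47389425, -0.14718262]), 0.1175)
sd (array([0.5468876 , 0.17891824]), 0.181) (array([ 0.44687275, -0.21683058]), 0.1175)
sp (array([0.5726087 , 0.25302126]), 0.19) (array([ 0.48936858, -0.27827246]), 0.1175)
cu (array([0.56435809, 0.31887661]), 0.282) (array([ 0.49710575, -0.34381738]), 0.1175)
t 0.1 pos [ 0.1576 -0.5264  0.2044] rpy [-3.1396e+00 -2.0000e-04  2.9080e-01] w 0.0941 ff 0.0 wf [-0.1  0.   0. ]
move [ 24.47 -19.84   3.42] turn 0.67
```

>>> {"api": "servo_tool", "payload": {
  "moves": [
    [24.5,-19.8,2,0.67,0.5],
    [24.5,-19.8,2,0.67,0.5],
    [24.5,-19.8,2,0.67,0.5],
    [24.5,-19.8,2,0.67,0.5],
    [24.5,-19.8,2,0.67,0.5],
    [24.5,-19.8,2,0.67,0.5],
    [24.5,-19.8,2,0.67,0.5],
    [24.5,-19.8,2,0.67,0.5],
    [24.5,-19.8,2,0.67,0.5],
    [24.5,-19.8,2,0.67,0.5]
  ]
}}

```text
time: 0.93
tool_pos: [0.393, -0.1818, 0.1787]
ee_rot: [3.142, 0.0, 0.22]
wrist_force: [1.3, -0.8, -0.0]
width: 0.047
finger_force: 0.0
```

```bash
python3 -c "
from h import *
plan(*pick('mk'),.12)"
```

```text
t 0.93 pos [ 0.393  -0.1818  0.1787] rpy [3.1415e+00 1.0000e-04 2.2030e-01] w 0.047 ff 0.0 wf [ 1.3 -0.8 -0. ]
move [ 10.81 -10.13   2.35] turn -0.01
```

>>> {"api": "servo_tool", "payload": {
  "moves": [
    [10.8,-10.1,2.3,0,0.5],
    [10.8,-10.1,2.3,0,0.5],
    [10.8,-10.1,2.3,0,0.5],
    [10.8,-10.1,2.3,0,0.5],
    [10.8,-10.1,2.3,0,0.5],
    [10.8,-10.1,2.3,0,0.5],
    [10.8,-10.1,2.3,0,0.5],
    [10.8,-10.1,2.3,0,0.5],
    [10.8,-10.1,2.3,0,0.5],
    [10.8,-10.1,2.3,0,0.5]
  ]
}}

```text
time: 1.77
tool_pos: [0.6017, 0.1275, 0.1172]
ee_rot: [-3.138, 0.004, 0.227]
wrist_force: [-1.4, -1.2, -1.9]
width: 0.0472
finger_force: 0.0
```

>>> {"api": "servo_tool", "payload": {
  "moves": [
    [0,0,0,0,0.5],
    [0,0,0,0,0.5],
    [0,0,0,0,0.5],
    [0,0,0,0,0.5]
  ]
}}

```text
time: 2.1
tool_pos: [0.6005, 0.1203, 0.1225]
ee_rot: [3.141, -0.001, 0.219]
wrist_force: [-0.1, 0.1, -0.2]
width: 0.0469
finger_force: 0.0
```

```bash
python3 -c "
from h import *
plan(*pick('mk'),.12)
from bench import robot
import cv2
s=robot.snapshot('wrist');cv2.imwrite('pics/w1.png',s['image']);print({k:v for k,v in s.items() if k!='image'})"
```

```text
t 2.1 pos [0.6005 0.1203 0.1225] rpy [ 3.1411e+00 -1.1000e-03  2.1880e-01] w 0.0469 ff 0.0 wf [-0.1  0.1 -0.2]
move [ 0.07 -0.15  0.1 ] turn -0.02
{'fx': 325.19226210127806, 'fy': 325.19226210127806, 'cx': 272.92425623161506, 'cy': 211.92390699240434, 'T_tool_cam': array([[-5.95787630e-05, -9.69749138e-01, -2.44103677e-01,
         7.01828141e-02],
       [ 9.99999815e-01, -2.05697437e-04,  5.73101405e-04,
        -9.91123313e-05],
       [-6.05976094e-04, -2.44103598e-01,  9.69748971e-01,
        -1.78213454e-01],
       [ 0.00000000e+00,  0.00000000e+00,  0.00000000e+00,
         1.00000000e+00]])}
```

View pics/w1.png

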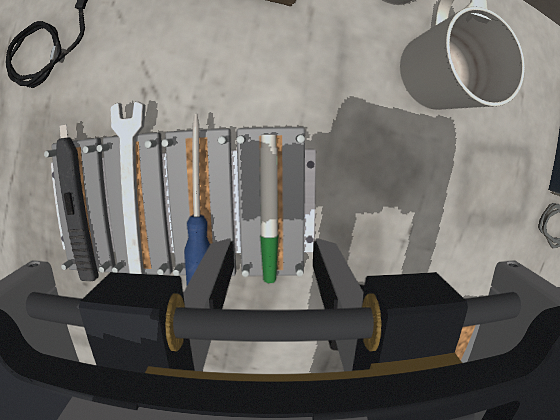

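The wrist view shows the marker from (269,135) to (269,282), between the fingers. The cutter runs from its tip at (63,127) to (88,278). I'll check these against the fixed-camera results.

```bash
cat >> h.py <<'E'
Tc=np.array([[-6e-5,-.969749,-.244104,.0701828],[1,-.0002057,.000573,-.0000991],[-.000606,-.2441036,.969749,-.1782135]])
def wray(u,v,pos,rpy):
    x,y=(u-272.924)/325.192,(v-211.924)/325.192; r=np.hypot(x,y); d=np.array([x/r*np.sin(r),y/r*np.sin(r),np.cos(r)])
    Rm=R.from_euler('xyz',rpy); return np.array(pos)+Rm.apply(Tc[:,3]),Rm.apply(Tc[:,:3]@d)
E
python3 - <<'E'
from h import *
pos,rpy=[.6005,.1203,.1225],[3.1411,-.0011,.2188]
for n,p,z in [('mk far',(269,135),.024),('mk near',(269,282),.024),('mk cap',(269,237),.026),('cu tip',(63,127),.024),('cu near',(88,279),.028),('sd tip',(197,112),.029),('sd hs',(197,217),.029),('sp far',(127,104),.024),('sp shank',(137,265),.024),('sp shk far',(127,145),.024),
 ('peg FL',(242,134),.031),('peg FR',(301,132),.031),('peg NL',(240,268),.031),('peg NR',(300,268),.031),('c FL',(54,148),.031),('c FR',(90,144),.031),('c NR',(101,263),.031),('c NL',(67,267),.031)]:
    q=onz(wray(*p,pos,rpy),z); print(n,np.round(local(q,SO,SY),4))
E
```

```text
mk far [ 0.0634 -0.0972]
mk near [-0.0716 -0.0952]
mk cap [-0.026  -0.0959]
cu tip [0.0844 0.1042]
cu near [-0.0728  0.0952]
sd tip [ 0.0849 -0.037 ]
sd hs [-0.0061 -0.0328]
sp far [0.0979 0.0301]
sp shank [-0.0558  0.0347]
sp shk far [0.0605 0.0316]
peg FL [ 0.0647 -0.075 ]
peg FR [ 0.0658 -0.1236]
peg NL [-0.0538 -0.0693]
peg NR [-0.0544 -0.1236]
c FL [0.0648 0.1122]
c FR [0.0646 0.0678]
c NR [-0.0522  0.0723]
c NL [-0.0591  0.1182]
```

>>> {"api": "servo_tool", "payload": {
  "moves": [
    [0.07,-0.15,1.2,-0.02,0.55],
    [0.07,-0.15,2.2,-0.02,0.55],
    [0.07,-0.15,3.1,-0.02,0.55],
    [0.07,-0.15,3.7,-0.02,0.55],
    [0.07,-0.15,4.0,-0.02,0.55],
    [0.07,-0.15,4.1,-0.02,0.55],
    [0.07,-0.15,4.1,-0.02,0.55],
    [0.07,-0.15,4.1,-0.02,0.55],
    [0.07,-0.15,4.1,-0.02,0.55]
  ]
}}

```text
time: 2.9
tool_pos: [0.603, 0.1256, 0.021]
ee_rot: [3.141, -0.003, 0.222]
wrist_force: [0.1, 0.1, -0.7]
width: 0.0423
finger_force: 0.0
```

>>> {"api": "servo_tool", "payload": {
  "moves": [
    [0,0,0,0,0.8],
    [0,0,0,0,1],
    [0,0,0,0,1],
    [0,0,0,0,1],
    [0,0,0,0,1],
    [0,0,0,0,1]
  ]
}}

```text
time: 3.4
tool_pos: [0.6018, 0.1256, 0.0193]
ee_rot: [3.141, -0.0, 0.223]
wrist_force: [0.2, 0.5, 1.6]
width: 0.0147
finger_force: 30.0
```

>>> {"api": "servo_tool", "payload": {
  "moves": [
    [0,0,-0.5,0,1],
    [0,0,-1.5,0,1],
    [0,0,-2.7,0,1],
    [0,0,-3.2,0,1],
    [0,0,-3.2,0,1],
    [0,0,-3.2,0,1]
  ]
}}

```text
time: 3.9
tool_pos: [0.6022, 0.1258, 0.1]
ee_rot: [3.141, -0.002, 0.223]
wrist_force: [0.6, -0.6, 0.4]
width: 0.0148
finger_force: 30.0
```

```bash
python3 -c "
from h import *
plan(*place('mk'),.1)"
```

```text
t 3.9 pos [0.6022 0.1258 0.1   ] rpy [ 3.1413e+00 -2.1000e-03  2.2280e-01] w 0.0148 ff 30.0 wf [ 0.6 -0.6  0.4]
move [-7.42  9.52 -0.01] turn 1.01
```

Move gently so that the grip doesn't slip.

>>> {"api": "servo_tool", "payload": {
  "moves": [
    [-0.4,0.5,0,0.1,1],
    [-1.1,1.4,0,0.2,1],
    [-2.1,2.6,0,0.4,1],
    [-3.1,3.9,0,0.6,1],
    [-4.1,5.2,0,0.8,1],
    [-5.1,6.5,0,1,1],
    [-6.0,7.7,0,1,1],
    [-6.8,8.7,0,1,1],
    [-7.2,9.3,0,1,1],
    [-7.4,9.5,0,1,1]
  ]
}}

```text
time: 4.73
tool_pos: [0.4712, -0.1486, 0.0966]
ee_rot: [-3.14, 0.004, 0.114]
wrist_force: [-0.3, -0.1, -0.5]
width: 0.0147
finger_force: 30.0
```

>>> {"api": "servo_tool", "payload": {
  "moves": [
    [0,0,0,0,1],
    [0,0,0,0,1],
    [0,0,0,0,1],
    [0,0,0,0,1],
    [0,0,0,0,1]
  ]
}}

```text
time: 5.15
tool_pos: [0.4741, -0.1457, 0.0989]
ee_rot: [-3.141, 0.0, 0.12]
wrist_force: [0.8, 0.8, 0.1]
width: 0.0144
finger_force: 30.0
```

```bash
python3 -c "
from h import *
plan(*place('mk'),.02)
from bench import robot
import cv2
s=robot.snapshot('wrist');cv2.imwrite('pics/w2.png',s['image'])"
```

```text
t 5.15 pos [ 0.4741 -0.1457  0.0989] rpy [-3.1413e+00  1.0000e-04  1.2000e-01] w 0.0144 ff 30.0 wf [0.8 0.8 0.1]
move [-0.02  0.06  3.16] turn 0.02
```

View pics/w2.png

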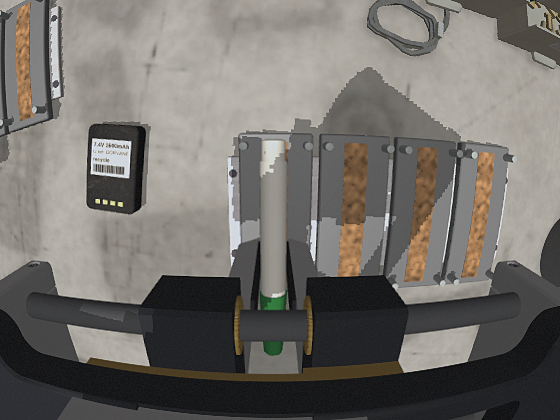

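The marker is straight in the hand, from (271,140) to (273,355), over the leftmost target slot. I'll lower it.

>>> {"api": "servo_tool", "payload": {
  "moves": [
    [0,0.06,0.8,0,1],
    [0,0.06,1.6,0,1],
    [0,0.06,2.3,0,1],
    [0,0.06,2.8,0,1],
    [0,0.06,3.05,0,1],
    [0,0.06,3.15,0,1],
    [0,0.06,3.15,0,1],
    [0,0.06,3.15,0,1],
    [0,0.06,3.15,0,1]
  ]
}}

```text
time: 5.95
tool_pos: [0.4749, -0.1486, 0.0215]
ee_rot: [3.14, -0.002, 0.118]
wrist_force: [-0.2, 0.5, -0.9]
width: 0.0146
finger_force: 30.0
```

>>> {"api": "servo_tool", "payload": {
  "moves": [
    [0,0,0,0,0.8],
    [0,0,0,0,0.7],
    [0,0,0,0,0.6],
    [0,0,0,0,0.6],
    [0,0,-0.3,0,0.55],
    [0,0,-1,0,0.55],
    [0,0,-2,0,0.55],
    [0,0,-3.2,0,0.55],
    [0,0,-3.2,0,0.55],
    [0,0,-3.2,0,0.55]
  ]
}}

```text
time: 6.78
tool_pos: [0.4755, -0.149, 0.1032]
ee_rot: [3.139, -0.005, 0.118]
wrist_force: [0.2, 0.1, -0.6]
width: 0.0425
finger_force: 0.0
```

```bash
python3 -c "
from h import *
plan(*pick('sd'),.1)"
```

```text
t 6.78 pos [ 0.4755 -0.149   0.1032] rpy [ 3.1386 -0.005   0.118 ] w 0.0425 ff 0.0 wf [ 0.2  0.1 -0.6]
move [  4.38 -12.69   0.11] turn -0.6
```

>>> {"api": "servo_tool", "payload": {
  "moves": [
    [0.5,-1.4,0,-0.1,0.5],
    [1,-2.8,0,-0.3,0.5],
    [1.5,-4.3,0,-0.4,0.5],
    [2,-5.8,0,-0.6,0.5],
    [2.5,-7.3,0,-0.6,0.5],
    [3,-8.8,0,-0.6,0.5],
    [3.5,-10.2,0,-0.6,0.5],
    [4.0,-11.5,0,-0.6,0.5],
    [4.3,-12.3,0,-0.6,0.5],
    [4.4,-12.7,0,-0.6,0.5]
  ]
}}

```text
time: 7.62
tool_pos: [0.5449, 0.1827, 0.0984]
ee_rot: [-3.141, 0.003, 0.184]
wrist_force: [-0.8, -0.0, 0.4]
width: 0.0472
finger_force: 0.0
```

>>> {"api": "servo_tool", "payload": {
  "moves": [
    [0,0,0,0,0.5],
    [0,0,0,0,0.5],
    [0,0,0,0,0.5],
    [0,0,0,0,0.5],
    [0,0,0,0,0.5],
    [0,0,0,0,0.5]
  ]
}}

```text
time: 8.12
tool_pos: [0.5458, 0.1788, 0.1005]
ee_rot: [3.141, -0.0, 0.179]
wrist_force: [0.5, 0.1, -0.0]
width: 0.0471
finger_force: 0.0
```

```bash
python3 -c "
from h import *
plan(*pick('sd'),.019)
from bench import robot
import cv2
s=robot.snapshot('top')['image']
c=[cv2.resize(s[a:a+60,b:b+110],None,fx=7,fy=7,interpolation=cv2.INTER_CUBIC) for a,b in((201,320),)]
cv2.imwrite('pics/t2.png',c[0])"
```

```text
t 8.12 pos [0.5458 0.1788 0.1005] rpy [ 3.1414e+00 -2.0000e-04  1.7920e-01] w 0.0471 ff 0.0 wf [ 0.5  0.1 -0. ]
move [0.04 0.   3.26] turn -0.02
```

View pics/t2.png

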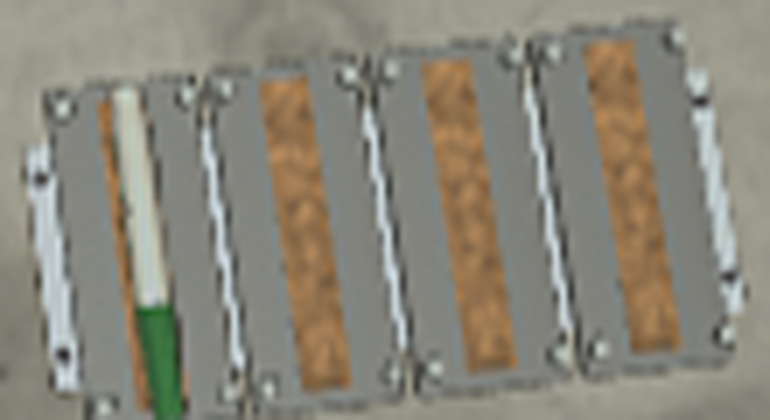

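The marker lies right of the cork's middle line, with its far end at (126,90) and its cap edge at (153,307). Computing the offset.

```bash
python3 -c "
from h import *
for p in((126,90),(153,307),(168,408)):
  print(local(onz(ray('top',*cr(p,320,201,7)),.026),TO,TY)-[0,.099])
for q in((102,102),(150,97),(188,408),(140,412)): print('cork',local(onz(ray('top',*cr(q,320,201,7)),.0165),TO,TY)-[0,.099])
"
```

```text
[ 0.06518952 -0.00188812]
[-0.02280179 -0.00083486]
[-0.0631745  -0.00130574]
cork [0.06296719 0.00732668]
cork [ 0.06273397 -0.01219137]
cork [-0.06345933 -0.01025271]
cork [-0.06284436  0.00888976]
```

```bash
sed -i "s/'sd':-.035/'sd':-.030/; s/'sd':((-.008,-.032)/'sd':((-.0072,-.032)/; s/'sp':((-.001,.036)/'sp':((0.0,.034)/" h.py; python3 -c "
from h import *
plan(*pick('sd'),.019)"
```

```text
t 8.17 pos [0.5458 0.1791 0.1005] rpy [ 3.1414e+00 -3.0000e-04  1.7950e-01] w 0.0471 ff 0.0 wf [ 0.4  0.1 -0. ]
move [0.27 0.01 3.26] turn -0.01
```

>>> {"api": "servo_tool", "payload": {
  "moves": [
    [0.27,0,0.4,0,0.52],
    [0.27,0,1.2,0,0.52],
    [0.27,0,2,0,0.52],
    [0.27,0,2.7,0,0.52],
    [0.27,0,3.1,0,0.52],
    [0.27,0,3.25,0,0.52],
    [0.27,0,3.25,0,0.52],
    [0.27,0,3.25,0,0.52],
    [0.27,0,3.25,0,0.52]
  ]
}}

```text
time: 8.92
tool_pos: [0.5535, 0.1814, 0.0203]
ee_rot: [-3.142, -0.003, 0.181]
wrist_force: [0.0, 0.2, -0.2]
width: 0.0453
finger_force: 0.0
```

>>> {"api": "servo_tool", "payload": {
  "moves": [
    [0,0,0,0,0.8],
    [0,0,0,0,1],
    [0,0,0,0,1],
    [0,0,0,0,1],
    [0,0,0,0,1],
    [0,0,0,0,1]
  ]
}}

```text
time: 9.42
tool_pos: [0.5528, 0.1811, 0.0197]
ee_rot: [3.141, -0.001, 0.181]
wrist_force: [-0.5, -0.1, 2.1]
width: 0.0256
finger_force: 30.0
```

>>> {"api": "servo_tool", "payload": {
  "moves": [
    [0,0,-0.5,0,1],
    [0,0,-1.5,0,1],
    [0,0,-2.7,0,1],
    [0,0,-3.2,0,1],
    [0,0,-3.2,0,1],
    [0,0,-3.2,0,1]
  ]
}}

```text
time: 9.92
tool_pos: [0.5527, 0.1813, 0.0996]
ee_rot: [-3.142, -0.002, 0.181]
wrist_force: [0.1, 0.3, -1.3]
width: 0.0254
finger_force: 30.0
```

```bash
python3 -c "
from h import *
plan(*place('sd'),.1)"
```

```text
t 9.92 pos [0.5527 0.1813 0.0996] rpy [-3.1415e+00 -1.5000e-03  1.8090e-01] w 0.0254 ff 30.0 wf [ 0.1  0.3 -1.3]
move [-6.83 14.92 -0.03] turn 0.61
```

>>> {"api": "servo_tool", "payload": {
  "moves": [
    [-0.2,0.5,0,0.1,1],
    [-0.7,1.5,0,0.2,1],
    [-1.3,2.8,0,0.3,1],
    [-1.9,4.1,0,0.4,1],
    [-2.5,5.4,0,0.5,1],
    [-3.1,6.7,0,0.6,1],
    [-3.7,8.0,0,0.6,1],
    [-4.3,9.3,0,0.6,1],
    [-4.9,10.6,0,0.6,1],
    [-5.5,11.9,0,0.6,1]
  ]
}}

```text
time: 10.75
tool_pos: [0.4677, -0.1378, 0.0966]
ee_rot: [-3.14, 0.004, 0.117]
wrist_force: [0.9, 0.6, -0.6]
width: 0.0259
finger_force: 30.0
```

>>> {"api": "servo_tool", "payload": {
  "moves": [
    [-0.5,1.2,0,0,1],
    [-0.9,2.1,0,0,1],
    [-1.2,2.7,0,0,1],
    [-1.3,3.0,0,0,1],
    [-1.3,3.0,0,0,1],
    [-1.3,3.0,0,0,1],
    [-1.3,3.0,0,0,1],
    [-1.3,3.0,0,0,1]
  ]
}}

```text
time: 11.42
tool_pos: [0.4473, -0.2134, 0.0987]
ee_rot: [-3.141, 0.0, 0.12]
wrist_force: [-0.3, 0.7, -1.5]
width: 0.0254
finger_force: 30.0
```

```bash
python3 -c "
from h import *
plan(*place('sd'),.02)"
```

```text
t 11.42 pos [ 0.4473 -0.2134  0.0987] rpy [-3.1409e+00  4.0000e-04  1.1970e-01] w 0.0254 ff 30.0 wf [-0.3  0.7 -1.5]
move [0.17 0.14 3.15] turn 0.02
```

>>> {"api": "servo_tool", "payload": {
  "moves": [
    [0.2,0.12,0.6,0,1],
    [0.2,0.12,1.4,0,1],
    [0.2,0.12,2.2,0,1],
    [0.2,0.12,2.75,0,1],
    [0.2,0.12,3.0,0,1],
    [0.2,0.12,3.13,0,1],
    [0.2,0.12,3.13,0,1],
    [0.2,0.12,3.13,0,1],
    [0.2,0.12,3.13,0,1]
  ]
}}

```text
time: 12.17
tool_pos: [0.4535, -0.2173, 0.0221]
ee_rot: [3.14, -0.002, 0.118]
wrist_force: [0.5, -0.1, -1.0]
width: 0.0255
finger_force: 30.0
```

>>> {"api": "servo_tool", "payload": {
  "moves": [
    [0,0,0,0,0.7],
    [0,0,0,0,0.6],
    [0,0,0,0,0.55],
    [0,0,0,0,0.55],
    [0,0,-0.3,0,0.55],
    [0,0,-1,0,0.55],
    [0,0,-2,0,0.55],
    [0,0,-3.2,0,0.55],
    [0,0,-3.2,0,0.55],
    [0,0,-3.2,0,0.55]
  ]
}}

```text
time: 13.0
tool_pos: [0.454, -0.2179, 0.1038]
ee_rot: [3.138, -0.005, 0.118]
wrist_force: [-0.3, 0.2, -0.9]
width: 0.0421
finger_force: 0.0
```

```bash
python3 -c "
from h import *
plan(*pick('sp'),.1)"
```

```text
t 13.0 pos [ 0.454  -0.2179  0.1038] rpy [ 3.1378 -0.0045  0.1179] w 0.0421 ff 0.0 wf [-0.3  0.2 -0.9]
move [  6.98 -18.07   0.11] turn -0.69
```

>>> {"api": "servo_tool", "payload": {
  "moves": [
    [0.5,-1.3,0,-0.1,0.5],
    [1,-2.6,0,-0.3,0.5],
    [1.6,-4.1,0,-0.4,0.5],
    [2.2,-5.6,0,-0.6,0.5],
    [2.8,-7.1,0,-0.7,0.5],
    [3.4,-8.6,0,-0.7,0.5],
    [4,-10.1,0,-0.7,0.5],
    [4.6,-11.6,0,-0.7,0.5],
    [5.2,-13.1,0,-0.7,0.5],
    [5.7,-14.6,0,-0.7,0.5]
  ]
}}

```text
time: 13.83
tool_pos: [0.5504, 0.1642, 0.0991]
ee_rot: [3.141, 0.003, 0.191]
wrist_force: [0.9, -0.5, -0.1]
width: 0.0469
finger_force: 0.0
```

>>> {"api": "servo_tool", "payload": {
  "moves": [
    [0.6,-1.5,0,0,0.5],
    [1.0,-2.7,0,0,0.5],
    [1.2,-3.3,0,0,0.5],
    [1.25,-3.5,0,0,0.5],
    [1.25,-3.5,0,0,0.5],
    [1.25,-3.5,0,0,0.5],
    [1.25,-3.5,0,0,0.5],
    [1.25,-3.5,0,0,0.5]
  ]
}}

```text
time: 14.5
tool_pos: [0.5652, 0.2523, 0.101]
ee_rot: [3.141, 0.0, 0.189]
wrist_force: [-0.2, -0.1, -0.3]
width: 0.0469
finger_force: 0.0
```

```bash
python3 -c "
from h import *
plan(*pick('sp'),.018)
from bench import robot
import cv2
s=robot.snapshot('top')['image']
cv2.imwrite('pics/t3.png',cv2.resize(s[196:276,320:430],None,fx=7,fy=7,interpolation=cv2.INTER_CUBIC))
cv2.imwrite('pics/w3.png',robot.snapshot('wrist')['image'])"
```

```text
t 14.5 pos [0.5652 0.2523 0.101 ] rpy [3.141e+00 1.000e-04 1.890e-01] w 0.0469 ff 0.0 wf [-0.2 -0.1 -0.3]
move [0.34 0.1  3.32] turn -0.01
```

View pics/t3.png

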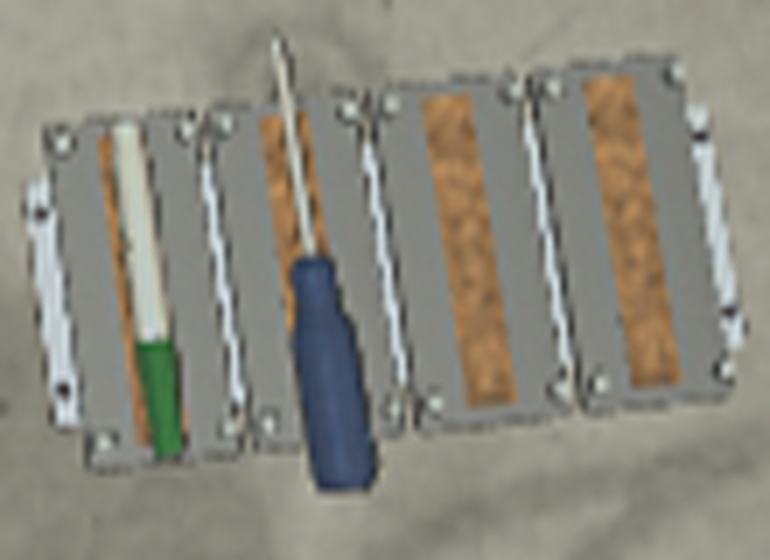

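View pics/w3.png

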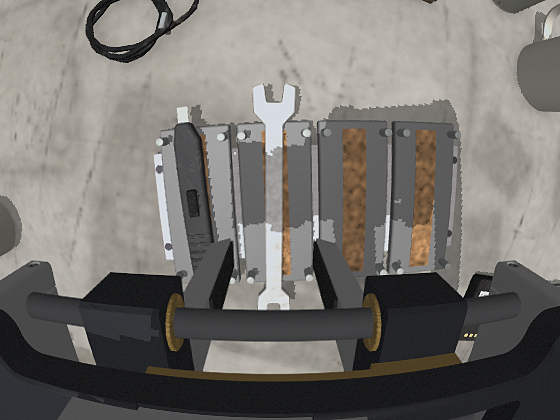

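The marker and screwdriver lie in the two left target slots: the screwdriver's tip is at (276,38) and its handle runs from (312,260) to (347,488). In the wrist view the spanner's shank runs straight between the fingers, with its far jaw tips at (273,87) and its lower head near (274,300). I'll check both by calculation.

```bash
python3 -c "
from h import *
for n,p,z,y in(('mkfar',(124,123),.026,.099),('mknear',(170,455),.026,.099),('sdtip',(276,38),.029,.033),('hs',(312,260),.03,.033),('end',(347,488),.032,.033)):
  print(n,local(onz(ray('top',*cr(p,320,196,7)),z),TO,TY)-[0,y])
pos,rpy=[.5652,.2523,.101],[3.141,0,.189]
for n,p,z in(('sp tips',(273,87),.024),('shank1',(274,135),.024),('shank2',(276,265),.024),('near end',(274,309),.024),('slot pegs',(246,134),.031),('',(308,133),.031),('',(249,281),.031),('',(308,279),.031)):
  print(n,local(onz(wray(*p,pos,rpy),z),SO,SY))
"
```

```text
mkfar [ 0.06609235 -0.00120034]
mknear [-0.06795224 -0.00144659]
sdtip [ 0.09288542 -0.00012843]
hs [ 0.00193442 -0.00141856]
end [-0.08906228 -0.00178244]
sp tips [0.09703845 0.03247065]
shank1 [0.05914485 0.03326024]
shank2 [-0.04914144  0.03595614]
near end [-0.09293029  0.03941713]
slot pegs [0.06099072 0.05444524]
 [0.05990637 0.00743724]
 [-0.06009341  0.05931167]
 [-0.06042285  0.0093368 ]
```

>>> {"api": "servo_tool", "payload": {
  "moves": [
    [0.34,0.08,0.4,-0.05,0.55],
    [0.34,0.08,1.2,-0.05,0.55],
    [0.34,0.08,2,-0.05,0.55],
    [0.34,0.08,2.7,-0.05,0.55],
    [0.34,0.08,3.1,-0.05,0.55],
    [0.34,0.08,3.3,-0.05,0.55],
    [0.34,0.08,3.32,-0.05,0.55],
    [0.34,0.08,3.32,-0.05,0.55],
    [0.34,0.08,3.32,-0.05,0.55]
  ]
}}

```text
time: 15.35
tool_pos: [0.5746, 0.254, 0.0185]
ee_rot: [-3.141, -0.002, 0.196]
wrist_force: [0.7, -0.3, 0.4]
width: 0.0421
finger_force: 0.0
```

>>> {"api": "servo_tool", "payload": {
  "moves": [
    [0,0,0,0,0.8],
    [0,0,0,0,1],
    [0,0,0,0,1],
    [0,0,0,0,1],
    [0,0,0,0,1],
    [0,0,0,0,1]
  ]
}}

```text
time: 15.85
tool_pos: [0.5739, 0.2538, 0.018]
ee_rot: [3.141, -0.0, 0.197]
wrist_force: [-0.7, 0.0, 0.7]
width: 0.0155
finger_force: 30.0
```

>>> {"api": "servo_tool", "payload": {
  "moves": [
    [0,0,-0.3,0,1],
    [0,0,-1.2,0,1],
    [0,0,-2.4,0,1],
    [0,0,-3.2,0,1],
    [0,0,-3.2,0,1],
    [0,0,-3.2,0,1]
  ]
}}

```text
time: 16.35
tool_pos: [0.5746, 0.2542, 0.0992]
ee_rot: [-3.141, -0.003, 0.197]
wrist_force: [-0.1, -1.0, -2.1]
width: 0.0154
finger_force: 30.0
```

```bash
python3 -c "
from h import *
plan(*place('sp'),.1)"
```

```text
t 16.35 pos [0.5746 0.2542 0.0992] rpy [-3.1412e+00 -3.1000e-03  1.9660e-01] w 0.0154 ff 30.0 wf [-0.1 -1.  -2.1]
move [-7.5  20.22 -0.06] turn 0.76
```

>>> {"api": "servo_tool", "payload": {
  "moves": [
    [-0.2,0.5,0,0.1,1],
    [-0.6,1.5,0,0.2,1],
    [-1.1,2.8,0,0.3,1],
    [-1.6,4.2,0,0.4,1],
    [-2.1,5.6,0,0.5,1],
    [-2.6,7.0,0,0.6,1],
    [-3.1,8.4,0,0.7,1],
    [-3.6,9.8,0,0.76,1],
    [-4.1,11.2,0,0.76,1],
    [-4.6,12.6,0,0.76,1]
  ]
}}

```text
time: 17.18
tool_pos: [0.5195, -0.0795, 0.095]
ee_rot: [-3.14, 0.005, 0.116]
wrist_force: [0.9, 0.1, -1.5]
width: 0.0154
finger_force: 30.0
```

>>> {"api": "servo_tool", "payload": {
  "moves": [
    [-0.5,1.4,0,0,1],
    [-1.0,2.8,0,0,1],
    [-1.6,4.2,0,0,1],
    [-2.1,5.6,0,0,1],
    [-2.5,6.7,0,0,1],
    [-2.7,7.4,0,0,1],
    [-2.8,7.6,0,0,1],
    [-2.8,7.6,0,0,1],
    [-2.8,7.6,0,0,1],
    [-2.8,7.6,0,0,1]
  ]
}}

```text
time: 18.02
tool_pos: [0.4749, -0.2729, 0.0969]
ee_rot: [-3.14, 0.001, 0.118]
wrist_force: [-0.6, 0.2, -1.7]
width: 0.015
finger_force: 30.0
```

>>> {"api": "servo_tool", "payload": {
  "moves": [
    [0,0,0,0,1],
    [0,0,0,0,1],
    [0,0,0,0,1]
  ]
}}

```text
time: 18.27
tool_pos: [0.4755, -0.2735, 0.098]
ee_rot: [3.141, -0.0, 0.119]
wrist_force: [0.5, 0.2, -1.4]
width: 0.0153
finger_force: 30.0
```

```bash
python3 -c "
from h import *
plan(*place('sp'),.0185)"
```

```text
t 18.27 pos [ 0.4755 -0.2735  0.098 ] rpy [ 3.1414e+00 -2.0000e-04  1.1850e-01] w 0.0153 ff 30.0 wf [ 0.5  0.2 -1.4]
move [0.53 0.25 3.18] turn 0.01
```

>>> {"api": "servo_tool", "payload": {
  "moves": [
    [0.53,0.22,0.3,0,1],
    [0.53,0.22,1.0,0,1],
    [0.53,0.22,1.9,0,1],
    [0.53,0.22,2.6,0,1],
    [0.53,0.22,2.95,0,1],
    [0.53,0.22,3.1,0,1],
    [0.53,0.22,3.18,0,1],
    [0.53,0.22,3.18,0,1],
    [0.53,0.22,3.18,0,1]
  ]
}}

```text
time: 19.02
tool_pos: [0.4898, -0.2789, 0.0197]
ee_rot: [3.14, -0.002, 0.117]
wrist_force: [-0.7, -0.4, -2.0]
width: 0.0152
finger_force: 30.0
```

>>> {"api": "servo_tool", "payload": {
  "moves": [
    [0,0,0,0,0.8],
    [0,0,0,0,0.7],
    [0,0,0,0,0.6],
    [0,0,0,0,0.55],
    [0,0,-0.3,0,0.55],
    [0,0,-1,0,0.55],
    [0,0,-2,0,0.55],
    [0,0,-3.2,0,0.55],
    [0,0,-3.2,0,0.55],
    [0,0,-3.2,0,0.55]
  ]
}}

```text
time: 19.85
tool_pos: [0.4906, -0.2794, 0.1015]
ee_rot: [3.137, -0.005, 0.117]
wrist_force: [0.2, 0.7, 0.0]
width: 0.0422
finger_force: 0.0
```

```bash
python3 -c "
from h import *
plan(*pick('cu'),.1)"
```

```text
t 19.85 pos [ 0.4906 -0.2794  0.1015] rpy [ 3.1373 -0.0047  0.117 ] w 0.0422 ff 0.0 wf [0.2 0.7 0. ]
move [ 5.730e+00 -2.342e+01 -1.000e-02] turn -1.58
```

>>> {"api": "servo_tool", "payload": {
  "moves": [
    [0.35,-1.4,0,-0.2,0.5],
    [0.7,-2.8,0,-0.4,0.5],
    [1.05,-4.3,0,-0.6,0.5],
    [1.4,-5.8,0,-0.8,0.5],
    [1.75,-7.3,0,-1,0.5],
    [2.1,-8.8,0,-1.2,0.5],
    [2.5,-10.3,0,-1.4,0.5],
    [2.9,-11.8,0,-1.58,0.5],
    [3.3,-13.3,0,-1.58,0.5],
    [3.6,-14.8,0,-1.58,0.5]
  ]
}}

```text
time: 20.68
tool_pos: [0.5342, 0.1015, 0.0967]
ee_rot: [-3.141, 0.003, 0.282]
wrist_force: [-0.1, 0.5, 0.5]
width: 0.047
finger_force: 0.0
```

```bash
python3 -c "
from h import *
plan(*pick('cu'),.1)"
```

```text
t 20.68 pos [0.5342 0.1015 0.0967] rpy [-3.1412e+00  2.5000e-03  2.8250e-01] w 0.047 ff 0.0 wf [-0.1  0.5  0.5]
move [ 3.58 -8.02 -0.14] turn 0.0
```

>>> {"api": "servo_tool", "payload": {
  "moves": [
    [0.7,-1.5,0,0,0.5],
    [1.4,-3.0,0,0,0.5],
    [2.0,-4.5,0,0,0.5],
    [2.7,-6.0,0,0,0.5],
    [3.2,-7.2,0,0,0.5],
    [3.5,-7.8,0,0,0.5],
    [3.58,-8.0,0,0,0.5],
    [3.58,-8.0,0,0,0.5],
    [3.58,-8.0,0,0,0.5],
    [3.58,-8.0,0,0,0.5]
  ]
}}

```text
time: 21.52
tool_pos: [0.5652, 0.315, 0.0978]
ee_rot: [3.141, 0.001, 0.281]
wrist_force: [0.4, -0.2, -0.0]
width: 0.0468
finger_force: 0.0
```

>>> {"api": "servo_tool", "payload": {
  "moves": [
    [0,0,0,0,0.5],
    [0,0,0,0,0.5],
    [0,0,0,0,0.5]
  ]
}}

```text
time: 21.77
tool_pos: [0.5656, 0.3156, 0.0986]
ee_rot: [3.141, -0.0, 0.281]
wrist_force: [-0.7, 0.0, 0.0]
width: 0.0467
finger_force: 0.0
```

```bash
python3 -c "
from h import *
plan(*pick('cu'),.018)
from bench import robot
import cv2
s=robot.snapshot('top')['image']
a=cv2.resize(s[196:276,320:430],None,fx=5,fy=5,interpolation=cv2.INTER_CUBIC)
b=cv2.resize(robot.snapshot('wrist')['image'],None,fx=.98,fy=.98)[80:280,:550]
cv2.imwrite('pics/m4.png',cv2.vconcat([a,b]))"
```

```text
t 21.77 pos [0.5656 0.3156 0.0986] rpy [ 3.1415e+00 -4.0000e-04  2.8100e-01] w 0.0467 ff 0.0 wf [-0.7  0.   0. ]
move [-0.01 -0.14  3.23] turn -0.01Traceback (most recent call last):
  File "<string>", line 9, in <module>
    cv2.imwrite('pics/m4.png',cv2.vconcat([a,b]))
                              ~~~~~~~~~~~^^^^^^^
cv2.error: OpenCV(4.12.0) /io/opencv/modules/core/src/matrix_operations.cpp:109: error: (-215:Assertion failed) src[i].dims <= 2 && src[i].cols == src[0].cols && src[i].type() == src[0].type() in function 'vconcat'
```

```bash
python3 -c "
from bench import robot
import cv2
s=robot.snapshot('top')['image']
a=cv2.resize(s[196:276,320:432],None,fx=5,fy=5,interpolation=cv2.INTER_CUBIC)
b=robot.snapshot('wrist')['image'][80:280]
cv2.imwrite('pics/m4.png',cv2.vconcat([a,b]))"
```

```text
(no output)
```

View pics/m4.png

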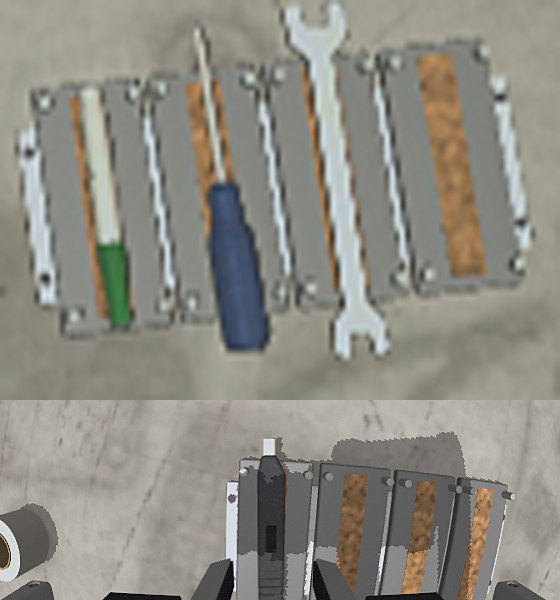

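The spanner is in place, with far tips at (293,10) and (342,8) and near tips at (343,354) and (382,350). In the wrist half the cutter is straight, with its tip at x=269, y=440.

```bash
python3 -c "
from h import *
for n,p,z,y in(('spfar',(317,9),.024,-.033),('sp shank far',(325,70),.024,-.033),('shank near',(351,285),.024,-.033),('spnear',(362,352),.024,-.033)):
  print(n,local(onz(ray('top',*cr(p,320,196,5)),z),TO,TY)-[0,y])
pos,rpy=[.5656,.3156,.0986],[3.1415,0,.281]
for n,p,z in(('tip',(269,119),.022),('body far',(271,140),.03),('slider',(271,219),.033),('peg',(244,150),.031),('peg',(308,155),.031)):
  print(n,local(onz(wray(*p,pos,rpy),z),SO,SY))
plan(*pick('cu'),.018)
"
```

```text
spfar [ 0.09611333 -0.00359152]
sp shank far [ 0.06088776 -0.00278465]
shank near [-0.06057701  0.0012043 ]
spnear [-0.09782121  0.00084177]
tip [0.08637636 0.10555796]
body far [0.07021626 0.10315581]
slider [0.00952121 0.10012881]
peg [0.06177126 0.12312644]
peg [0.06047139 0.0746292 ]
t 21.97 pos [0.5655 0.3164 0.0985] rpy [ 3.1415e+00 -2.0000e-04  2.8200e-01] w 0.0471 ff 0.0 wf [-0.2 -0.4  0. ]
move [-0.02 -0.11  3.22] turn 0.0
```

>>> {"api": "servo_tool", "payload": {
  "moves": [
    [0,-0.1,0.4,0,0.52],
    [0,-0.1,1.2,0,0.52],
    [0,-0.1,2,0,0.52],
    [0,-0.1,2.7,0,0.52],
    [0,-0.1,3.05,0,0.52],
    [0,-0.1,3.2,0,0.52],
    [0,-0.1,3.2,0,0.52],
    [0,-0.1,3.2,0,0.52],
    [0,-0.1,3.2,0,0.52]
  ]
}}

```text
time: 22.72
tool_pos: [0.5654, 0.3195, 0.0191]
ee_rot: [-3.141, -0.002, 0.283]
wrist_force: [-0.2, 0.6, -0.5]
width: 0.0454
finger_force: 0.0
```

>>> {"api": "servo_tool", "payload": {
  "moves": [
    [0,0,0,0,0.8],
    [0,0,0,0,1],
    [0,0,0,0,1],
    [0,0,0,0,1],
    [0,0,0,0,1],
    [0,0,0,0,1]
  ]
}}

```text
time: 23.22
tool_pos: [0.5649, 0.319, 0.0185]
ee_rot: [3.141, -0.0, 0.282]
wrist_force: [0.6, -0.0, -0.2]
width: 0.0211
finger_force: 30.0
```

>>> {"api": "servo_tool", "payload": {
  "moves": [
    [0,0,-0.3,0,1],
    [0,0,-1.2,0,1],
    [0,0,-2.4,0,1],
    [0,0,-3.2,0,1],
    [0,0,-3.2,0,1],
    [0,0,-3.2,0,1]
  ]
}}

```text
time: 23.72
tool_pos: [0.5655, 0.3195, 0.0999]
ee_rot: [-3.141, -0.003, 0.282]
wrist_force: [0.3, 1.0, -2.0]
width: 0.0213
finger_force: 30.0
```

```bash
python3 -c "
from h import *
import cv2
plan(*place('cu'),.1)
im=cv2.imread('pics/m4.png').astype(int)
Q=[]
for v in range(75,290,8):
  c=int(325+(v-70)*.125); m=[u for u in range(c-17,c+18) if im[v,u].min()>165]
  if m: Q.append(local(onz(ray('top',*cr((np.mean(m),v),320,196,5)),.024),TO,TY)+[0,.033]); 
Q=np.array(Q);print(len(Q),np.polyfit(Q[:,0],Q[:,1],1),np.round(Q[:,1]*1e3,1))
"
```

```text
t 23.72 pos [0.5655 0.3195 0.0999] rpy [-3.1411 -0.0034  0.2825] w 0.0213 ff 30.0 wf [ 0.3  1.  -2. ]
move [-10.03  24.72  -0.05] turn 1.58
27 [-0.00974115 -0.00048346] [-0.7 -1.1 -0.7 -0.6 -1.  -0.9 -1.  -0.9 -0.7 -0.6 -0.8 -0.6 -1.1 -0.1
 -0.5 -0.4 -0.8 -0.4  0.  -0.1 -0.3 -0.4  0.5 -0.2  0.2 -0.2  0.5]
```

The spanner is straight to within 0.01 rad. Next I'll carry the cutter over.

>>> {"api": "servo_tool", "payload": {
  "moves": [
    [-0.2,0.5,0,0.1,1],
    [-0.6,1.5,0,0.2,1],
    [-1.1,2.8,0,0.4,1],
    [-1.7,4.2,0,0.6,1],
    [-2.3,5.6,0,0.8,1],
    [-2.8,7.0,0,1.0,1],
    [-3.4,8.4,0,1.2,1],
    [-4.0,9.8,0,1.4,1],
    [-4.5,11.2,0,1.58,1],
    [-5.1,12.6,0,1.58,1]
  ]
}}

```text
time: 24.55
tool_pos: [0.5274, -0.0212, 0.0955]
ee_rot: [-3.141, 0.005, 0.116]
wrist_force: [0.4, 0.6, -0.7]
width: 0.0213
finger_force: 30.0
```

```bash
python3 -c "
from h import *
plan(*place('cu'),.1)"
```

```text
t 24.55 pos [ 0.5274 -0.0212  0.0955] rpy [-3.1408  0.0048  0.1156] w 0.0213 ff 30.0 wf [ 0.4  0.6 -0.7]
move [-2.69 12.68 -0.18] turn -0.02
```

>>> {"api": "servo_tool", "payload": {
  "moves": [
    [-0.3,1.4,0,0,1],
    [-0.6,2.8,0,0,1],
    [-0.9,4.2,0,0,1],
    [-1.2,5.6,0,0,1],
    [-1.5,7.0,0,0,1],
    [-1.8,8.4,0,0,1],
    [-2.1,9.8,0,0,1],
    [-2.4,11.0,0,0,1],
    [-2.6,11.9,0,0,1],
    [-2.7,12.4,0,0,1]
  ]
}}

```text
time: 25.38
tool_pos: [0.4962, -0.3371, 0.0953]
ee_rot: [-3.139, 0.004, 0.113]
wrist_force: [0.3, 0.4, -0.6]
width: 0.0214
finger_force: 30.0
```

>>> {"api": "servo_tool", "payload": {
  "moves": [
    [0,0,0,0,1],
    [0,0,0,0,1],
    [0,0,0,0,1],
    [0,0,0,0,1],
    [0,0,0,0,1],
    [0,0,0,0,1]
  ]
}}

```text
time: 25.88
tool_pos: [0.4996, -0.3336, 0.0986]
ee_rot: [3.141, -0.0, 0.119]
wrist_force: [0.2, 0.0, -0.7]
width: 0.021
finger_force: 30.0
```

```bash
python3 -c "
from h import *
plan(*place('cu'),.019)"
```

```text
t 25.88 pos [ 0.4996 -0.3336  0.0986] rpy [ 3.1414e+00 -3.0000e-04  1.1870e-01] w 0.021 ff 30.0 wf [ 0.2  0.  -0.7]
move [-0.15  0.39  3.18] turn 0.01
```

>>> {"api": "servo_tool", "payload": {
  "moves": [
    [-0.15,0.38,0.3,0,1],
    [-0.15,0.38,1.0,0,1],
    [-0.15,0.38,1.9,0,1],
    [-0.15,0.38,2.6,0,1],
    [-0.15,0.38,2.95,0,1],
    [-0.15,0.38,3.1,0,1],
    [-0.15,0.38,3.17,0,1],
    [-0.15,0.38,3.17,0,1],
    [-0.15,0.38,3.17,0,1]
  ]
}}

```text
time: 26.63
tool_pos: [0.4974, -0.3454, 0.0203]
ee_rot: [3.14, -0.002, 0.117]
wrist_force: [0.2, -0.3, -1.0]
width: 0.0212
finger_force: 30.0
```

>>> {"api": "servo_tool", "payload": {
  "moves": [
    [0,0,0,0,0.7],
    [0,0,0,0,0.65],
    [0,0,0,0,0.6],
    [0,0,0,0,0.55],
    [0,0,-0.3,0,0.55],
    [0,0,-1,0,0.55],
    [0,0,-2,0,0.55],
    [0,0,-3.4,0,0.55],
    [0,0,-4.8,0,0.55],
    [0,0,-4.8,0,0.55]
  ]
}}

```text
time: 27.47
tool_pos: [0.5001, -0.3475, 0.1493]
ee_rot: [3.13, -0.011, 0.117]
wrist_force: [0.9, -1.1, 1.4]
width: 0.0425
finger_force: 0.0
```

>>> {"api": "servo_tool", "payload": {
  "moves": [
    [0,-1.5,0,0,0.55],
    [0,-3,0,0,0.55],
    [0,-4.5,0,0,0.55],
    [0,-6,0,0,0.55],
    [0,-7.5,0,0,0.55],
    [0,-9,0,0,0.55],
    [0,-10.5,0,0,0.55],
    [0,-11.5,0,0,0.55],
    [0,-12,0,0,0.55],
    [0,-12,0,0,0.55]
  ]
}}

```text
time: 28.3
tool_pos: [0.4613, -0.0442, 0.1399]
ee_rot: [-3.141, -0.001, 0.121]
wrist_force: [0.1, -1.1, 0.3]
width: 0.0418
finger_force: 0.0
```

>>> {"api": "servo_tool", "payload": {
  "moves": [
    [0,0,0,0,0.55],
    [0,0,0,0,0.55],
    [0,0,0,0,0.55],
    [0,0,0,0,0.55]
  ]
}}

```text
time: 28.63
tool_pos: [0.4617, -0.0478, 0.139]
ee_rot: [3.141, 0.0, 0.115]
wrist_force: [0.1, 0.0, -0.1]
width: 0.0422
finger_force: 0.0
```

```bash
python3 -c "
from bench import robot
import cv2
s=robot.snapshot('top')['image']
cv2.imwrite('pics/t5.png',cv2.resize(s[192:276,320:432],None,fx=7,fy=7,interpolation=cv2.INTER_CUBIC))"
```

```text
(no output)
```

View pics/t5.png

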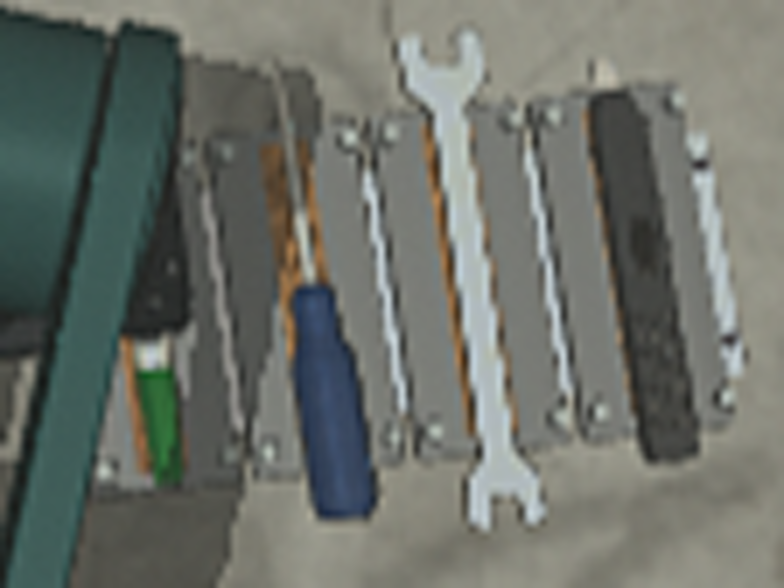

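The cutter lies in the rightmost slot, from its tip at (600,62) to its near end at (672,457). The marker, screwdriver and spanner are unchanged. One last number check on the cutter before I hand in.

```bash
python3 -c "
from h import *
for n,p,z in(('tip',(600,60),.022),('far',(613,95),.03),('mid',(643,275),.03),('near',(671,458),.029)):
  print(n,local(onz(ray('top',*cr(p,320,192,7)),z),TO,TY)+[0,.099])"
```

```text
tip [0.08125576 0.0008912 ]
far [6.51312923e-02 5.21933391e-05]
mid [-0.00812076 -0.00016213]
near [-0.08098823  0.000337  ]
```

All four tools are centred and straight to within about 2 mm, so I'm handing in.

```bash
python3 -c "
from bench import robot
print(robot.close_job())"
```

```text
the job is handed in; nothing more can be done
None
```

I moved all four tools to the empty rest in reverse order (from the left: marker, screwdriver, spanner, cutter). By camera each lies straight and within about 2 mm of the slot's centre, and I handed the job in after about 29 s; no verdict was returned.

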